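# Feed ball knobs through a sprung gate and hold it open at the mark

## Task

Lift the handle of the tipping tray so that all four ball knobs roll into the hopper while its gate is still shut. Then pull the sprung gate rod out towards you by its upright wooden paddle until the pointer on it stands level with the fin of the rider on the scale rail, so that the knobs run down the chute into the bin, and keep holding the rod there: the program finishes while holding it. Do not shift the rider, and leave the other things on the table alone.

Things in the scene. Friction and masses are not known exactly. Their poses are not given: they have to be found in the camera images.
- feeder: Bench feeder fixed to the table (place and yaw differ from run to run): tray, hopper, gate, chute and bin in one line along its own y axis. Origin on the table under the gate. Its +x points away from the robot, +y to the robot's left (towards the tray), -y towards the bin, z up. Once the gate is open the knobs roll down the slope into the bin by themselves.
- hopper_floor (a point): Centre of the hopper's sloping floor (feeder frame 0, 40, 111 mm). Hopper: aluminium channel 56 mm wide inside, from the gate (y = 0, floor 100 mm up) to y = +86 mm (floor 123 mm up), side walls 50 mm high, outer faces at x = +-32 mm; two gate guides at y = +-8 mm reach out to x = +-39 mm and up to 151 mm. Chute beyond the gate, down to y = -105 mm.
- tray (a joint): Tip angle of the aluminium tray (53 mm wide, 88 mm long, walls 28 mm), rad: 0 at rest, grows as the handle is lifted, stop at 1.1. Its axis is parallel to the feeder's x. Knobs lie at the handle end; from 0.3 they roll over the open hinge end into the hopper, 0.7 empties it. 200 g; let go, it sinks back by itself, damped; it need not stay tipped.
- tray_hinge (a point): Point on the tray's hinge axis, on the centre line, 142 mm above the table (feeder frame 0, 86, 142 mm).
- tray_handle (a point): Centre of the round black handle bar at the tray's free end: 12 mm thick, 50 mm free length, parallel to the feeder's x, 155 mm above the table at rest; 127 mm beyond the hinge along y, 13 mm above it. 31 mm free between bar and tray. Can be gripped from above, closing along the feeder's y; it turns in the grip as the tray tips.
- gate_rod (a joint): How far the gate rod is pulled out of its sleeve, m: 0 = gate shut; grows as it is pulled along the feeder's -x (towards the robot); stop at 0.085. A spring in the sleeve pulls it back: 2.4 N at 0, plus 120 N/m (about 10 N at 0.06); let go, it shuts. The steel gate blade moves with it; knobs pass from 0.045 on.
- paddle_top (a point): Middle of the top edge of the upright wooden paddle on the end of the gate rod, 190 mm above the table; moves with the rod. Paddle 12 mm thick along the feeder's x, 36 mm wide along y, free to grip from 120 to 190 mm height (below, a flat neck and the rod run to the hopper). At rest its middle is at feeder x = -92 mm, y = 0, 47 mm clear of the gate guides.
- pointer_tip (a point): Tip of the thin pointer on the paddle's foot, at feeder y = -42 mm, 52 mm above the table; it moves with the rod. It is in the paddle's centre plane.
- rider (a joint): Where the rider (small dark saddle with an upright fin, on the scale rail at feeder y = -48 mm, beside the rod) is set, m; differs from run to run, 0.053 to 0.068. It is held by friction. The value equals the gate_rod value at which the pointer stands level with the fin.
- rider_fin (a point): Middle of the rider's fin, 52 mm above the table: the length mark. The pointer is level with it when both have the same position along the feeder's x axis.
- bin_floor (a point): Centre of the floor of the grey bin (inside 118 x 118 mm, floor 4 mm above the table, walls 55 to 95 mm) under the chute's mouth, part of the feeder.
- knob_0: Black ball knob, 22 mm ball with a small brass insert, about 20 g; origin at the ball's centre. Starts in the tray.
- knob_1: Black ball knob, 22 mm ball with a small brass insert, about 20 g; origin at the ball's centre. Starts in the tray.
- knob_2: Black ball knob, 22 mm ball with a small brass insert, about 20 g; origin at the ball's centre. Starts in the tray.
- knob_3: Black ball knob, 22 mm ball with a small brass insert, about 20 g; origin at the ball's centre. Starts in the tray.
- red_staple_box: Bystander: red carton 36 x 58 x 19 mm lying on the table; leave alone.
- grey_staple_box: Bystander: carton 36 x 58 x 19 mm with a red top and buff sides, lying on the table; leave alone.
- stamp: Bystander: wooden hand stamp 27 x 62 x 81 mm, standing; leave alone.
- tin: Bystander: open metal tin, 68 mm across and 59 mm high; leave alone.
- marker: Bystander: marker pen 135 mm long lying on the table; leave alone.

How it is judged:
On the way:
1. all four knobs are in the hopper, the gate still shut (y of knob_0 in the frame of feeder between 0 and 0.09 m and z of knob_0 in the frame of feeder between 0.095 and 0.175 m and x of knob_0 in the frame of feeder between -0.032 and 0.032 m and y of knob_1 in the frame of feeder between 0 and 0.09 m and z of knob_1 in the frame of feeder between 0.095 and 0.175 m and x of knob_1 in the frame of feeder between -0.032 and 0.032 m and y of knob_2 in the frame of feeder between 0 and 0.09 m and z of knob_2 in the frame of feeder between 0.095 and 0.175 m and x of knob_2 in the frame of feeder between -0.032 and 0.032 m and y of knob_3 in the frame of feeder between 0 and 0.09 m and z of knob_3 in the frame of feeder between 0.095 and 0.175 m and x of knob_3 in the frame of feeder between -0.032 and 0.032 m and value of joint gate_rod below 0.008 m), for 0.2 s.
At the end, for the whole second after the job is handed in: the gripper still holds the gate rod (more than 2 N on it), at rest, with its pointer within 5 mm of the rider's fin along the rod, and all four knobs lie in the bin (x of pointer_tip in the frame of rider_fin between -0.005 and 0.005 m and contact force between the fingers and gate_rod above 2 N and velocity of joint gate_rod between -0.01 and 0.01 m/s and y of knob_0 in the frame of feeder between -0.22 and -0.095 m and z of knob_0 in the frame of feeder between 0 and 0.06 m and x of knob_0 in the frame of feeder between -0.062 and 0.062 m and y of knob_1 in the frame of feeder between -0.22 and -0.095 m and z of knob_1 in the frame of feeder between 0 and 0.06 m and x of knob_1 in the frame of feeder between -0.062 and 0.062 m and y of knob_2 in the frame of feeder between -0.22 and -0.095 m and z of knob_2 in the frame of feeder between 0 and 0.06 m and x of knob_2 in the frame of feeder between -0.062 and 0.062 m and y of knob_3 in the frame of feeder between -0.22 and -0.095 m and z of knob_3 in the frame of feeder between 0 and 0.06 m and x of knob_3 in the frame of feeder between -0.062 and 0.062 m); the arm keeps its last pose, push and grip.
It fails at once if the rider was shifted by more than 4 mm (distance of rider_fin from where it was at the start of the episode above 0.004 m).
It fails at once if a bystander was moved by more than 30 mm (distance of any of red_staple_box, grey_staple_box, stamp, tin, marker from where it was at the start of the episode above 0.03 m).
It also fails if it takes over 51 s, if anything falls off the work surface, if the arm or the gripper's body presses on something with over 40 N, if the wrist force passes 120 N, or if a joint passes its speed limit or range.

## Robot

A 6-joint arm with a two-finger parallel gripper is mounted at the origin on a cart in front of the work surface, level with it; the furniture and walls round the work are solid. World frame = base frame: x ahead of the robot, y to its left, z up, the work surface at z = 0. Lengths are in m, angles in rad, forces in N, time in s.
With the tool pointing down it reaches from about 0.35 to 1 m from the base axis. Payload 7.1 kg.
Tool frame: the origin (TCP) lies midway between the tips of the shut fingers; the grasp point (between the pads) lies 19 mm behind it (bot.hold_point_z is the distance from the TCP to the grasp point, in m); z points along the fingers, y is the line along which they close (so a half turn about z gives the same grasp; the last joint's range is limited). The gripper opens to 85 mm and grips with 20 to 120 N. Pads are 22 mm wide; open, the fingers measure 114 mm over their backs; the gripper's body (76 mm by 85 mm) begins 54 mm behind the grasp point. The pads swing forward as they close: fully open they stand 13 mm farther back than shut.
Start: joints at [1.119, 0.423, 1.63, -0, 1.089, -0.019], TCP at [0.262, 0.567, 0.201] pointing down, gripper open.
Joint ranges: [-3, 3], [-0.9, 2.11], [0.09, 2.58], [-1.31, 4.45], [0.11, 2.69], [-2.54, 2.54]. Speed limits (rad/s): [2.39, 2.39, 3.01, 3.14, 3.14, 3.14].

## Interface

Orientations are given as a unit quaternion [x, y, z, w].
In Python, from bench import bot gives the robot as it stands.
- The arm moves only by the tool jog_arm, never from a script. Its argument "commands" is a list of rows, each a list of 7 numbers: the finger opening in mm, from 0 to 85.4, then the shift along the tool's x, y, z in mm, then the turn, a rotation vector about the tool's x, y, z in degrees. A call has 1 to 12 rows; each row is the pose to reach, as a shift and turn from the pose commanded when the call began, along the tool's axes at that moment; what a row does not reach only later rows make up. A row lasts 1/10 s, in which the tool goes at most 50 mm and 8.59 degrees, less where a joint would pass 70% of its speed; a pose out of reach is approached as far as the arm can. A call with a gripper value outside its range is refused whole. The fingers move at their own pace and stop on an object; "newtons" is the grip in N (left out, the last holds). Time passes only in rows, so rows that repeat a pose let the fingers close. It gives the time, the measured TCP pose, the force, the opening and the grip force at its end, in the units of the state.
- bot.get_obs(): the state, without advancing time (a new reading comes with each control period).
- bot.camera(name): name is "side" or "top"; returns a dict with "color" (420x560x3 uint8, blue, green, red), "depth" (420x560 float32, m along the optical axis (not along the pixel's ray), 0 where there is no reading), "intrinsics" (3x3 intrinsics, pixels), "k1" (the pictures are not rectified: a ray, as slopes to the right and down, at radius r is drawn at 1 + k1 r^2 times it, then the intrinsics apply), "cam_to_world" (4x4, takes a point from camera to world coordinates). Camera axes: x right, y up, looking along -z (the intrinsics and any distortion apply to the point x, -y, -z); pixel columns grow to the right and rows downward; lengths in m; the calibration is good to about 2 mm. A picture is of the moment at which its call begins.
- bot.finish_job(): hands the job in; it is judged then, once.
The state is a dict: "time": time; "joint_pos": joint angles; "qvel": joint speeds; "joint_torque": joint torques, N m; "ee_pos": TCP position; "eef_rot": TCP orientation; "ft_force": force on the tool from outside, world axes, zero at the start; "wrist_torque": the same for the moment, N m; "width": finger opening in m; "gripper_force": force on a finger pad.
Only numpy, scipy, OpenCV 4.12 (cv2) and the standard library are available. Lean on these libraries where they do the work, as an engineer would, in place of code of your own. Each camera call takes 0.05 s, during which the arm holds its last target. There are 200 camera calls.

## Working session

There is one attempt and no reset: what is moved stays moved. The work goes in short steps, Python scripts to look and compute and a tool call to move; the robot and the scene stay as the last step left them, time stands still between calls to the robot, and variables do not carry over. Pictures are saved under pics/ and viewed, at most 10 in all, crops included, and the job is handed in when it is done.

Besides the shell and the picture viewer there is one more tool, called after ">>>" as a command line: name --pt "numbers of a row" for each row, then --argument value for the rest. jog_arm: Moves the arm, as the interface text tells. Its arguments: {"type":"object","properties":{"commands":{"type":"array"},"newtons":{"type":"number"}},"required":["commands"]}

```bash
mkdir -p pics; cat > h.py <<'E'
import numpy as np, cv2
from bench import bot
def ray(c,u,v):
    K=c["intrinsics"];d=np.array([(u-K[0,2])/K[0,0],(v-K[1,2])/K[1,1]]);s=d.copy()
    for _ in range(20): s=d/(1+c["k1"]*(s@s))
    return np.array([s[0],-s[1],-1.])
def atz(c,u,v,z):
    T=c["cam_to_world"];r=T[:3,:3]@ray(c,u,v);o=T[:3,3]
    return o+r*(z-o[2])/r[2]
def dep(c,u,v):
    T=c["cam_to_world"];return T[:3,3]+T[:3,:3]@ray(c,u,v)*c["depth"][v,u]
def proj(c,p):
    T=c["cam_to_world"];q=T[:3,:3].T@(np.array(p)-T[:3,3]);s=np.array([q[0],-q[1]])/-q[2]
    s=s*(1+c["k1"]*(s@s));K=c["intrinsics"];return s[0]*K[0,0]+K[0,2],s[1]*K[1,1]+K[1,2]
E
python3 - <<'E'
from h import *
import pickle
for n in("top","side"):
    c=bot.camera(n);pickle.dump(c,open(n+".pkl","wb"))
    cv2.imwrite(f"pics/{n}0.png",cv2.resize(c["color"],(800,600),interpolation=cv2.INTER_CUBIC))
    print(n,c["cam_to_world"].round(3).tolist(),c["intrinsics"].tolist())
o=bot.get_obs();print(o["eef_rot"],o["time"])
E
```

```text
top [[0.002, 0.996, -0.09, 0.491], [-1.0, 0.001, -0.01, 0.008], [-0.01, 0.09, 0.996, 1.318], [0.0, 0.0, 0.0, 1.0]] [[467.9628888674826, 0.0, 280.7771633533477], [0.0, 467.9628888674826, 207.05194566099874], [0.0, 0.0, 1.0]]
side [[-0.994, 0.05, -0.102, 0.469], [-0.113, -0.367, 0.923, 1.11], [0.009, 0.929, 0.37, 0.555], [0.0, 0.0, 0.0, 1.0]] [[472.9381171495188, 0.0, 276.0005742108934], [0.0, 472.9381171495188, 201.32969851722507], [0.0, 0.0, 1.0]]
[ 2.14727326e-01  9.76673773e-01 -6.97741942e-04 -1.71985589e-04] 0.1
```

View pics/top0.png

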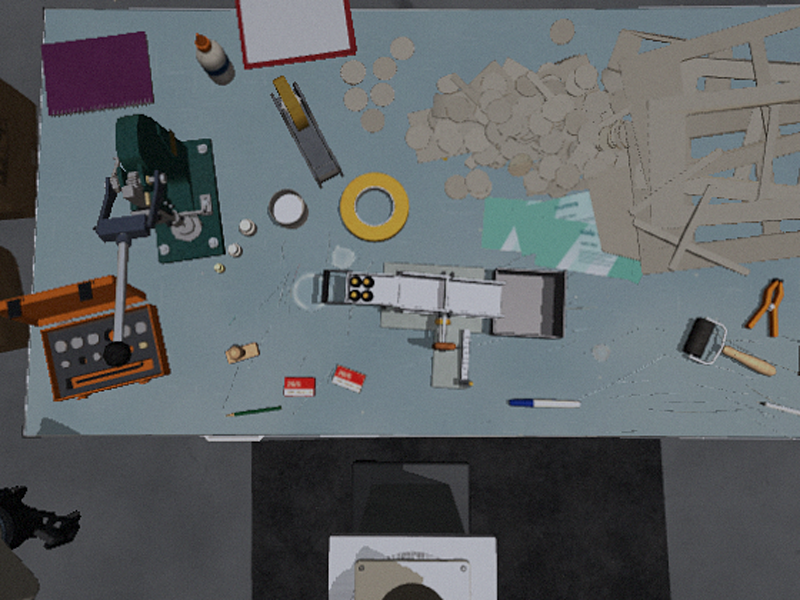

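View pics/side0.png

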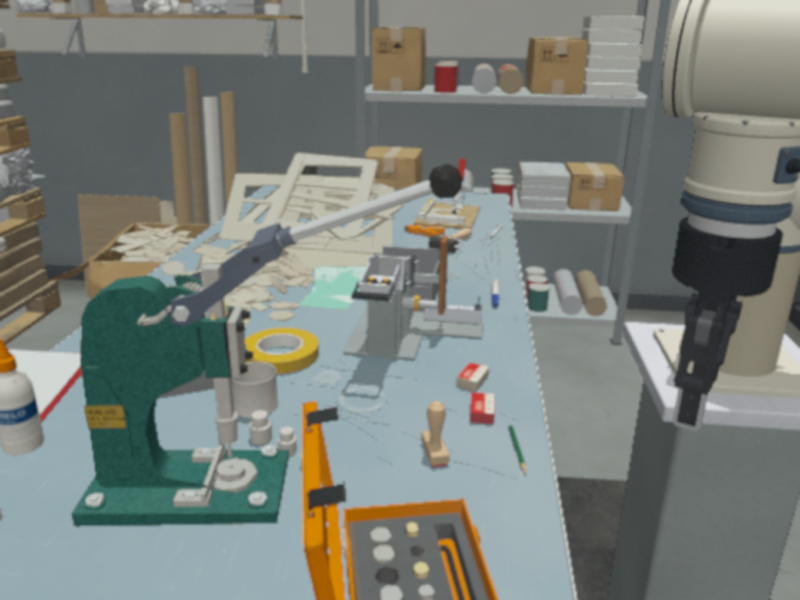

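The top picture shows the feeder with the handle bar near (327,287), four knobs near (362,289), the paddle at (446,346) and the rider at about (470,383). The side picture shows the feeder upright and the path to it clear. I'll enlarge both.

```bash
python3 - <<'E'
from h import *
import pickle
c=pickle.load(open("top.pkl","rb"))
cv2.imwrite("pics/tc.png",cv2.resize(c["color"][180:280,215:345+5],(800,593),interpolation=cv2.INTER_CUBIC))
c=pickle.load(open("side.pkl","rb"))
cv2.imwrite("pics/sc.png",cv2.resize(c["color"][155:255,235:350],(690,600),interpolation=cv2.INTER_CUBIC))
E
```

```text
(no output)
```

View pics/tc.png

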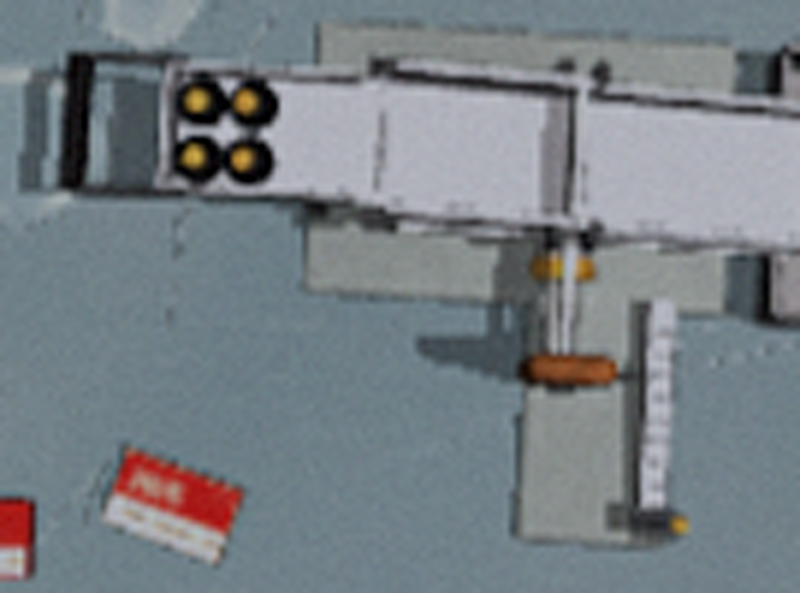

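View pics/sc.png

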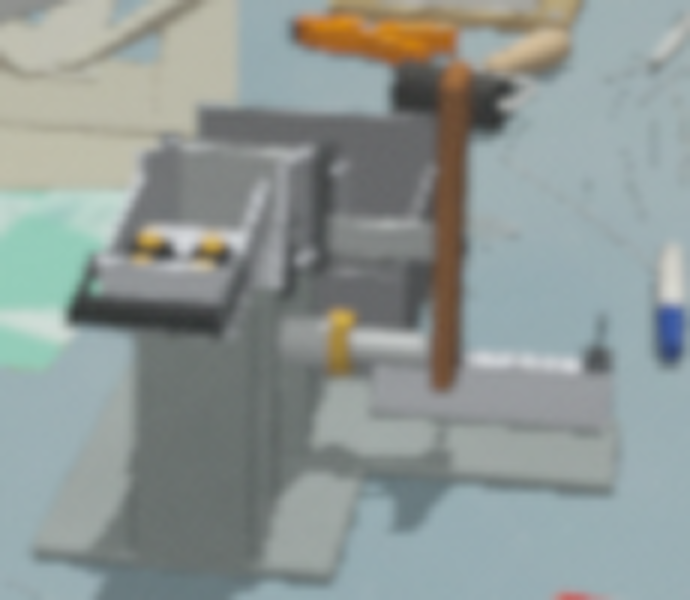

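The enlarged top view gives the bar at crop (79,121), the paddle top at (571,370) and the rider at (650,520). The side view gives the bar at (145,310), the paddle top at (455,66) and the rider's fin at (601,333).

```bash
cat > fit.py <<'E'
from h import *
import pickle
from scipy.optimize import least_squares
t=pickle.load(open("top.pkl","rb"));s=pickle.load(open("side.pkl","rb"))
tp=lambda x,y:(215+x/5.926-.42,180+y/5.926-.42); sp=lambda x,y:(235+x/6-.42,155+y/6-.42)
L=[(t,(0,213,158),tp(79,121)),(s,(0,213,155),sp(145,310)),(t,(-92,0,190),tp(571,368)),(s,(-92,0,190),sp(455,66))]
L+=[(t,(-31,14,145),None)][:0]
def W(p,f):
    c,q=np.cos(p[2]),np.sin(p[2]);return np.array([p[0]+(c*f[0]-q*f[1])/1e3,p[1]+(q*f[0]+c*f[1])/1e3,f[2]/1e3])
def F(p): return np.concatenate([np.array(proj(c,W(p,f)))-uv for c,f,uv in L])
r=least_squares(F,[.46,-.05,0]);p=r.x
print("pose",p.round(4),"res px",F(p).round(1))
for n,f in(("handle",(0,213,155)),("paddle",(-92,0,190)),("hinge",(0,86,142))):print(n,W(p,f).round(4))
print("handle via z",atz(t,*tp(79,121),.158).round(4))
print("paddle via z",atz(t,*tp(571,370),.19).round(4))
for nm,c,uv in(("top",t,tp(650,520)),("side",s,sp(601,333))):
    g=least_squares(lambda d:np.array(proj(c,W(p,(-92-d[0],-48,52))))-uv,[60.]);print(nm,g.x,g.fun)
np.save("p.npy",p)
o=bot.get_obs();print(o["ee_pos"])
E
python3 fit.py
```

```text
pose [ 0.6011 -0.0609 -0.0595] res px [-0.2 -0.1 -0.2  0.8  0.7  0.1  0.2  0.5]
handle [0.6137 0.1517 0.155 ]
paddle [ 0.5093 -0.0555  0.19  ]
hinge [0.6062 0.0249 0.142 ]
handle via z [0.6134 0.1511 0.158 ]
paddle via z [ 0.5087 -0.0537  0.19  ]
top [63.41032558] [1.09348843 0.05657203]
side [66.54570787] [-0.02646493  0.35543328]
[0.26187806 0.56688016 0.20040873]
```

>>> jog_arm --pt "32 -261 -232 -60 0 0 0" --pt "32 -261 -232 -60 0 0 0" --pt "32 -261 -232 -60 0 0 -5" --pt "32 -261 -232 -60 0 0 -10" --pt "32 -261 -232 -60 0 0 -15" --pt "32 -261 -232 -60 0 0 -21.4" --pt "32 -261 -232 -60 0 0 -21.4" --pt "32 -261 -232 -60 0 0 -21.4" --pt "32 -493 -229 -50 0 0 -21.4" --pt "32 -493 -229 -50 0 0 -21.4" --pt "32 -493 -229 -50 0 0 -21.4" --pt "32 -493 -229 -50 0 0 -21.4" --newtons 40

```text
time: 1.3
ee_pos: [0.5855, 0.1655, 0.252]
eef_rot: [0.03, 1.0, 0.0, -0.0]
ft_force: [0.4, 0.9, -0.4]
width: 0.0322
gripper_force: 0.0
```

```bash
cat > rel.py <<'E'
import sys
from h import *
from scipy.spatial.transform import Rotation as R
p=np.load("p.npy");o=bot.get_obs();M=R.from_quat(o["eef_rot"]).as_matrix()
f=[float(a) for a in sys.argv[1:4]]
c,q=np.cos(p[2]),np.sin(p[2])
w=np.array([p[0]+(c*f[0]-q*f[1])/1e3,p[1]+(q*f[0]+c*f[1])/1e3,f[2]/1e3])
print("t",o["time"],"ee",o["ee_pos"].round(4),"w",o["width"],"ft",o["ft_force"].round(1))
print("to target, tool mm",(M.T@(w-o["ee_pos"])*1e3).round(1))
print("tool x,y,z in feeder",(np.array([[c,q,0],[-q,c,0],[0,0,1]])@M).round(3).tolist(),"j",np.round(o["joint_pos"],2))
E
python3 rel.py 0 213 140
```

```text
t 1.3 ee [0.5855 0.1655 0.252 ] w 0.03223935736600608 ft [ 0.4  0.9 -0.4]
to target, tool mm [-29.1 -12.1 112. ]
tool x,y,z in feeder [[-1.0, -0.0, -0.001], [-0.0, 1.0, 0.0], [0.001, 0.0, -1.0]] j [ 0.26  0.35  1.62  0.    1.17 -1.26]
```

>>> jog_arm --pt "32 0 0 0 0 0 0" --pt "32 0 0 0 0 0 0"

```text
time: 1.5
ee_pos: [0.5842, 0.1657, 0.2512]
eef_rot: [0.03, 1.0, -0.0, -0.001]
ft_force: [-0.8, -0.4, -0.2]
width: 0.0319
gripper_force: 0.0
```

```bash
python3 rel.py 0 213 140; python3 - <<'E'
from h import *
c=bot.camera("side");u,v=proj(c,[.6137,.1517,.16]);u,v=int(u),int(v)
cv2.imwrite("pics/s1.png",cv2.resize(c["color"][v-75:v+45,u-60:u+90],(750,600),interpolation=cv2.INTER_CUBIC))
E
```

```text
t 1.5 ee [0.5842 0.1657 0.2512] w 0.03187673058557671 ft [-0.8 -0.4 -0.2]
to target, tool mm [-30.6 -12.2 111.2]
tool x,y,z in feeder [[-1.0, 0.001, -0.002], [0.001, 1.0, -0.0], [0.002, -0.0, -1.0]] j [ 0.26  0.35  1.62  0.    1.17 -1.25]
```

View pics/s1.png

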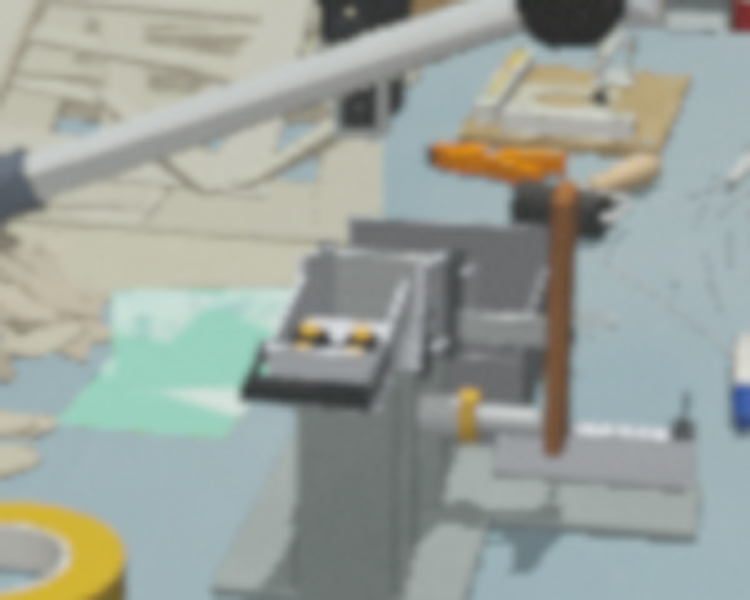

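The picture shows the gripper above the tray end at (370,60), partly behind the press lever, and the handle bar free at (310,388). I'll move over it, go down and close.

>>> jog_arm --pt "32 -30 -12 10 0 0 0" --pt "32 -30 -12 40 0 0 0" --pt "32 -30 -12 65 0 0 0" --pt "32 -30 -12 90 0 0 0" --pt "32 -30 -12 112 0 0 0" --pt "32 -30 -12 112 0 0 0" --pt "9 -30 -12 112 0 0 0" --pt "9 -30 -12 112 0 0 0" --pt "9 -30 -12 112 0 0 0" --pt "9 -30 -12 112 0 0 0" --newtons 25

```text
time: 2.55
ee_pos: [0.614, 0.1523, 0.1417]
eef_rot: [0.03, 1.0, 0.0, 0.001]
ft_force: [0.4, 0.9, -0.2]
width: 0.0092
gripper_force: 0.0
```

```bash
python3 rel.py 0 213 140; python3 - <<'E'
import numpy as np
for th in np.arange(.0,.96,.1): print(round(th,2),(127.7*np.cos(.102+th)-127).round(1),(127.7*np.sin(.102+th)-13).round(1))
E
```

```text
t 2.55 ee [0.614  0.1523 0.1417] w 0.0092072089095728 ft [ 0.4  0.9 -0.2]
to target, tool mm [ 0.2 -0.7  1.7]
tool x,y,z in feeder [[-1.0, -0.0, 0.002], [-0.0, 1.0, 0.0], [-0.002, 0.0, -1.0]] j [ 0.22  0.5   1.66 -0.    0.98 -1.29]
0.0 0.0 0.0
0.1 -1.9 12.6
0.2 -5.1 25.0
0.3 -9.5 37.0
0.4 -15.1 48.4
0.5 -21.7 59.3
0.6 -29.5 69.5
0.7 -38.2 78.8
0.8 -47.8 87.2
0.9 -58.2 94.6
```

```bash
python3 - <<'E'
from h import *
a=bot.camera("side");u,v=map(int,proj(a,[.6137,.1517,.16]));A=cv2.resize(a["color"][v-40:v+20,u-40:u+40],(800,600),interpolation=cv2.INTER_CUBIC)
b=bot.camera("top");x,y=map(int,proj(b,[.6137,.1517,.16]));B=cv2.resize(b["color"][y-30:y+30,x-40:x+40],(800,600),interpolation=cv2.INTER_CUBIC)
print(u,v,x,y)
cv2.imwrite("pics/c2.png",cv2.resize(np.vstack([A,B]),(400*2,600)) if 0 else cv2.resize(np.hstack([A,B]),(800,300)))
E
```

```text
258 204 227 199
```

View pics/c2.png

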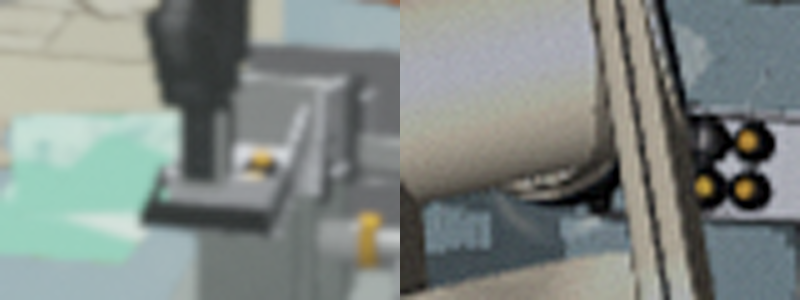

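The left half shows the fingertips ending at (205,180) above the tray's end wall, with the bar at (205,215) unobstructed. So the bar isn't between the pads. I'll check with depth.

```bash
python3 - <<'E'
from h import *
p=np.load("p.npy");c,q=np.cos(p[2]),np.sin(p[2])
def fd(w): d=w-[p[0],p[1],0];return (1e3*np.array([c*d[0]+q*d[1],-q*d[0]+c*d[1],d[2]])).round(0)
a=bot.camera("side")
for py in range(90,240,8):
    print(py,[tuple(fd(dep(a,218+px//5,164+py//5)).astype(int)) for px in(195,210,222,250)], a["color"][164+py//5,218+42])
print(bot.get_obs()["ee_pos"],fd(bot.get_obs()["ee_pos"]),bot.hold_point_z)
E
```

```text
90 [(np.int64(-5), np.int64(249), np.int64(227)), (np.int64(-13), np.int64(257), np.int64(230)), (np.int64(-14), np.int64(242), np.int64(225)), (np.int64(19), np.int64(3), np.int64(140))] [55 57 52]
98 [(np.int64(-5), np.int64(249), np.int64(225)), (np.int64(-12), np.int64(255), np.int64(227)), (np.int64(-14), np.int64(245), np.int64(224)), (np.int64(17), np.int64(10), np.int64(140))] [55 54 50]
106 [(np.int64(-4), np.int64(248), np.int64(219)), (np.int64(-11), np.int64(250), np.int64(221)), (np.int64(-14), np.int64(240), np.int64(218)), (np.int64(18), np.int64(5), np.int64(133))] [57 58 54]
114 [(np.int64(-2), np.int64(238), np.int64(213)), (np.int64(-11), np.int64(251), np.int64(219)), (np.int64(-12), np.int64(232), np.int64(212)), (np.int64(18), np.int64(6), np.int64(130))] [63 65 60]
122 [(np.int64(-1), np.int64(232), np.int64(207)), (np.int64(-8), np.int64(234), np.int64(208)), (np.int64(-11), np.int64(226), np.int64(205)), (np.int64(18), np.int64(6), np.int64(125))] [74 74 71]
130 [(np.int64(0), np.int64(229), np.int64(201)), (np.int64(-7), np.int64(230), np.int64(202)), (np.in
[... 2068 characters left out ...]
int64(219), np.int64(162))] [61 59 57]
218 [(np.int64(2), np.int64(219), np.int64(157)), (np.int64(-5), np.int64(223), np.int64(160)), (np.int64(-9), np.int64(221), np.int64(159)), (np.int64(-23), np.int64(219), np.int64(160))] [56 56 53]
226 [(np.int64(2), np.int64(221), np.int64(153)), (np.int64(-5), np.int64(223), np.int64(155)), (np.int64(-9), np.int64(221), np.int64(154)), (np.int64(-23), np.int64(220), np.int64(155))] [78 78 73]
234 [(np.int64(12), np.int64(174), np.int64(131)), (np.int64(5), np.int64(172), np.int64(131)), (np.int64(-9), np.int64(219), np.int64(151)), (np.int64(-22), np.int64(219), np.int64(152))] [105 105 101]
[0.61365621 0.15208988 0.14099044] [ -0. 213. 141.] 0.0187
```

```bash
python3 - <<'E'
from h import *
import pickle
a=pickle.load(open("side.pkl","rb"))
e=np.array([.26188,.56688,.20041])
print("tcp px",proj(a,e),"19 behind",proj(a,e+[0,0,.019]))
for v in range(270,306,3): print(v,[dep(a,u,v).round(3).tolist() for u in(478,483,488)])
b=bot.camera("side")
for v in range(194,210): print(v,[(dep(b,u,v)[1:]*1e3).round(0).tolist() for u in(250,254,258,262,266)],b["color"][v,258])
E
```

```text
tcp px (np.float64(479.88439964961617), np.float64(309.6669871582164)) 19 behind (np.float64(482.39842801179395), np.float64(297.1602318959308))
270 [[0.298, 0.634, 0.295], [0.293, 0.635, 0.296], [0.289, 0.638, 0.298]]
273 [[0.291, 0.617, 0.282], [0.292, 0.635, 0.292], [0.288, 0.637, 0.294]]
276 [[0.29, 0.617, 0.278], [0.286, 0.619, 0.28], [0.281, 0.622, 0.282]]
279 [[0.29, 0.618, 0.274], [0.284, 0.616, 0.274], [0.281, 0.623, 0.278]]
282 [[0.289, 0.617, 0.27], [0.285, 0.62, 0.272], [0.469, 1.11, 0.555]]
285 [[0.289, 0.618, 0.267], [0.285, 0.621, 0.269], [0.279, 0.621, 0.269]]
288 [[0.288, 0.618, 0.263], [0.284, 0.621, 0.265], [0.278, 0.621, 0.265]]
291 [[0.287, 0.617, 0.258], [0.282, 0.618, 0.259], [0.276, 0.616, 0.258]]
294 [[0.287, 0.618, 0.255], [0.282, 0.62, 0.256], [0.275, 0.616, 0.254]]
297 [[0.284, 0.612, 0.247], [0.281, 0.619, 0.252], [0.275, 0.617, 0.251]]
300 [[0.102, 0.125, -0.062], [0.279, 0.614, 0.245], [0.274, 0.617, 0.247]]
303 [[0.099, 0.122, -0.072], [0.087, 0.12, -0.072], [0.078, 0.124, -0.069]]
194 [[-314.0, 5.0], [164.0, 190.0], [171.0, 193.0], [162.0, 190.0], [31
[... 768 characters left out ...]
 154.0]] [145 145 141]
203 [[126.0, 153.0], [117.0, 150.0], [119.0, 151.0], [118.0, 151.0], [116.0, 151.0]] [146 144 141]
204 [[152.0, 162.0], [114.0, 146.0], [113.0, 146.0], [119.0, 149.0], [116.0, 149.0]] [129 127 124]
205 [[152.0, 159.0], [156.0, 161.0], [154.0, 161.0], [155.0, 162.0], [151.0, 161.0]] [84 83 80]
206 [[157.0, 159.0], [157.0, 159.0], [156.0, 159.0], [157.0, 160.0], [155.0, 160.0]] [60 60 58]
207 [[156.0, 156.0], [159.0, 158.0], [160.0, 159.0], [159.0, 159.0], [158.0, 159.0]] [54 56 51]
208 [[158.0, 154.0], [158.0, 155.0], [161.0, 157.0], [164.0, 158.0], [158.0, 156.0]] [59 60 54]
209 [[153.0, 150.0], [157.0, 152.0], [161.0, 154.0], [162.0, 155.0], [161.0, 155.0]] [82 82 77]
```

Depth puts the fingertips at z≈0.17, about 30 mm above the reported TCP. The first picture shows the same offset, so I'll allow for it. I'll open, go down about 30 mm and close.

>>> jog_arm --pt "32 0 0 0 0 0 0" --pt "32 0 0 0 0 0 0" --pt "32 0 0 0 0 0 0" --pt "32 0 0 8 0 0 0" --pt "32 0 0 16 0 0 0" --pt "32 0 0 23 0 0 0" --pt "32 0 0 30 0 0 0" --pt "32 0 0 30 0 0 0" --pt "5 0 0 30 0 0 0" --pt "5 0 0 30 0 0 0" --pt "5 0 0 30 0 0 0" --pt "5 0 0 30 0 0 0" --newtons 25

```text
time: 3.95
ee_pos: [0.6136, 0.1531, 0.1109]
eef_rot: [0.03, 1.0, 0.001, 0.0]
ft_force: [-0.8, 5.3, -1.1]
width: 0.0109
gripper_force: 26.6
```

>>> jog_arm --pt "5 0 -0.9 -6.3 0 0 0" --pt "5 0 -1.9 -12.6 0 0 0" --pt "5 0 -3.4 -18.9 0 0 0" --pt "5 0 -5.1 -25 0 0 0" --pt "5 0 -7.2 -31.1 0 0 0" --pt "5 0 -9.5 -37 0 0 0" --pt "5 0 -9.5 -37 0 0 0" --pt "5 0 -12.2 -42.8 0 0 0" --pt "5 0 -15.1 -48.4 0 0 0" --pt "5 0 -15.1 -48.4 0 0 0" --pt "5 0 -18.3 -53.9 0 0 0" --pt "5 0 -21.7 -59.3 0 0 0"

```text
time: 5.15
ee_pos: [0.6124, 0.1323, 0.1707]
eef_rot: [0.03, 1.0, 0.001, 0.001]
ft_force: [-0.7, 7.7, 0.9]
width: 0.0108
gripper_force: 25.3
```

>>> jog_arm --pt "5 0 -3.8 -5.2 0 0 0" --pt "5 0 -7.8 -10.2 0 0 0" --pt "5 0 -12 -15 0 0 0" --pt "5 0 -16.5 -19.5 0 0 0" --pt "5 0 -21.2 -23.8 0 0 0" --pt "5 0 -26.1 -27.9 0 0 0" --pt "5 0 -26.1 -27.9 0 0 0" --pt "5 0 -26.1 -27.9 0 0 0" --pt "5 0 -26.1 -27.9 0 0 0" --pt "5 0 -26.1 -27.9 0 0 0" --pt "5 0 -26.1 -27.9 0 0 0"

```text
time: 6.25
ee_pos: [0.6111, 0.1071, 0.2001]
eef_rot: [0.03, 1.0, 0.002, 0.001]
ft_force: [-3.5, 11.3, 9.5]
width: 0.0111
gripper_force: 25.3
```

```bash
python3 - <<'E'
from h import *
a=bot.camera("side");A=a["color"][130:250,220:380]
b=bot.camera("top");B=b["color"][160:280,200:360]
cv2.imwrite("pics/c3.png",cv2.resize(np.hstack([A,B]),(800,300),interpolation=cv2.INTER_CUBIC))
E
```

```text
(no output)
```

View pics/c3.png

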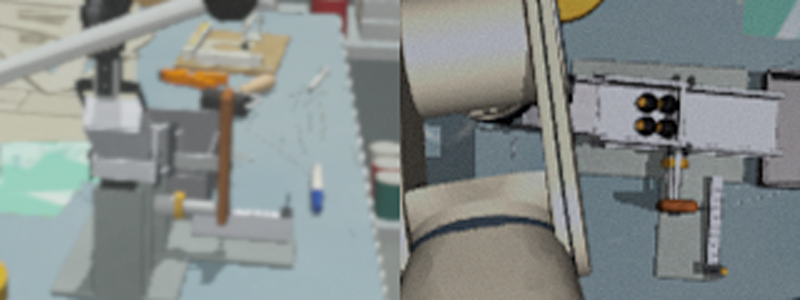

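All four knobs are in the hopper against the gate: on the right half of the picture, around (655,115). I'll let go, go up and move to the paddle with a 90° turn.

>>> jog_arm --pt "42 0 0 0 0 0 0" --pt "42 0 0 0 0 0 0" --pt "42 0 0 0 0 0 0" --pt "42 0 0 -40 0 0 0" --pt "42 0 0 -70 0 0 8" --pt "42 20 -30 -70 0 0 16" --pt "42 40 -60 -70 0 0 24" --pt "42 60 -90 -70 0 0 32" --pt "42 75 -120 -70 0 0 40" --pt "42 92 -150 -70 0 0 48" --pt "42 92 -165 -70 0 0 56" --pt "42 92 -165 -70 0 0 64"

```text
time: 7.55
ee_pos: [0.5082, -0.0571, 0.2677]
eef_rot: [0.558, 0.83, -0.0, 0.0]
ft_force: [0.2, 0.8, -0.5]
width: 0.0419
gripper_force: 0.0
```

>>> jog_arm --pt "42 0 0 0 0 0 8" --pt "42 0 0 0 0 0 16" --pt "42 0 0 0 0 0 24" --pt "42 0 0 0 0 0 26" --pt "42 0 0 0 0 0 26" --pt "42 0 0 0 0 0 26"

```text
time: 8.15
ee_pos: [0.5089, -0.0551, 0.2676]
eef_rot: [0.727, 0.686, -0.0, -0.0]
ft_force: [-0.1, -0.1, 0.2]
width: 0.042
gripper_force: 0.0
```

```bash
python3 rel.py -92 0 120
```

```text
t 8.15 ee [ 0.5089 -0.0551  0.2676] w 0.042033984182407017 ft [-0.1 -0.1  0.2]
to target, tool mm [ -0.3   0.5 147.6]
tool x,y,z in feeder [[-0.001, 1.0, -0.0], [1.0, 0.001, -0.0], [-0.0, -0.0, -1.0]] j [-0.13  0.18  1.81 -0.    1.15 -0.07]
```

>>> jog_arm --pt "42 0 0 40 0 0 0" --pt "42 0 0 70 0 0 0" --pt "42 0 0 90 0 0 0" --pt "42 0 0 110 0 0 0" --pt "42 0 0 130 0 0 0" --pt "42 0 0 147 0 0 0" --pt "42 0 0 147 0 0 0" --pt "5 0 0 147 0 0 0" --pt "5 0 0 147 0 0 0" --pt "5 0 0 147 0 0 0" --pt "5 0 0 147 0 0 0" --pt "5 0 0 147 0 0 0" --newtons 50

```text
time: 9.35
ee_pos: [0.5101, -0.055, 0.1217]
eef_rot: [0.728, 0.686, 0.001, 0.001]
ft_force: [1.5, 0.3, 6.4]
width: 0.0114
gripper_force: 49.9
```

The paddle is gripped at 11.4 mm. I'll pull about 63 mm and let the knobs run.

>>> jog_arm --pt "5 0 -8 0 0 0 0" --pt "5 0 -16 0 0 0 0" --pt "5 0 -26 0 0 0 0" --pt "5 0 -36 0 0 0 0" --pt "5 0 -46 0 0 0 0" --pt "5 0 -54 0 0 0 0" --pt "5 0 -60 0 0 0 0" --pt "5 0 -63 0 0 0 0" --pt "5 0 -63 0 0 0 0" --pt "5 0 -63 0 0 0 0" --pt "5 0 -63 0 0 0 0" --pt "5 0 -63 0 0 0 0"

```text
time: 10.55
ee_pos: [0.4488, -0.0515, 0.1218]
eef_rot: [0.728, 0.686, 0.002, 0.002]
ft_force: [8.5, -0.8, 1.8]
width: 0.0113
gripper_force: 49.9
```

```bash
python3 rel.py -155 0 120; python3 - <<'E'
from h import *
import pickle
a=bot.camera("side");pickle.dump(a,open("side2.pkl","wb"));A=cv2.resize(a["color"][190:240,290:350],(720,600),interpolation=cv2.INTER_CUBIC)
b=bot.camera("top");pickle.dump(b,open("top2.pkl","wb"));B=cv2.resize(b["color"][180:280,290:410],(720,600),interpolation=cv2.INTER_CUBIC)
cv2.imwrite("pics/c4.png",A);cv2.imwrite("pics/c5.png",B)
E
```

```text
t 10.55 ee [ 0.4488 -0.0515  0.1218] w 0.01130626741045736 ft [ 8.5 -0.8  1.8]
to target, tool mm [-0.4 -2.4  1.8]
tool x,y,z in feeder [[-0.0, 1.0, 0.006], [1.0, 0.0, -0.0], [-0.0, 0.006, -1.0]] j [-0.14  0.29  2.07  0.    0.78 -0.08]
```

View pics/c4.png

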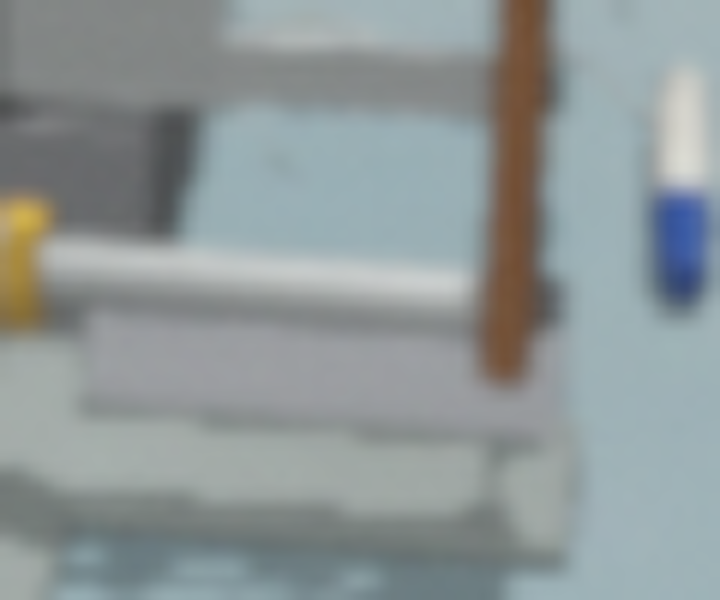

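View pics/c5.png

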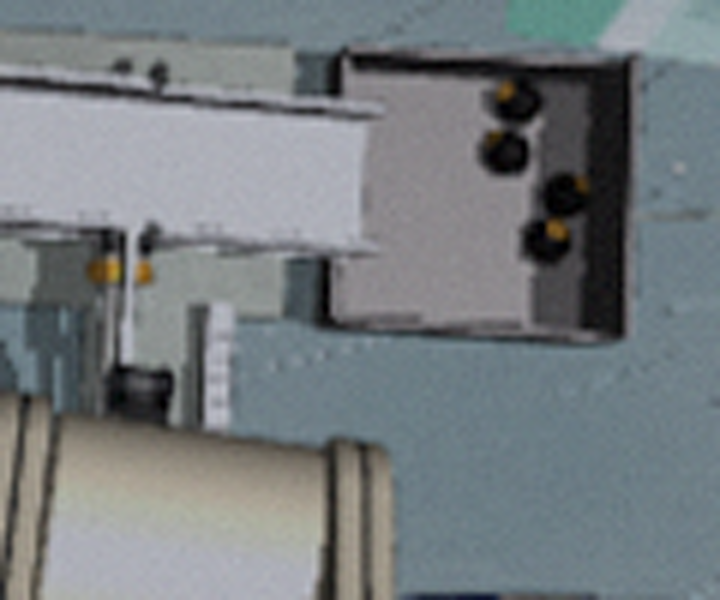

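The bin at (540,170) in the second picture holds all four knobs. In the side picture the paddle, at (515,200) with its foot at (507,375), hides most of the rider. I'll use the last picture to get a closer rider reading from the first images, with tick marks.

```bash
python3 - <<'E'
from h import *
import pickle
from scipy.optimize import least_squares
t=pickle.load(open("top.pkl","rb"));s=pickle.load(open("side.pkl","rb"));p=np.load("p.npy")
def W(f):
    c,q=np.cos(p[2]),np.sin(p[2]);return np.array([p[0]+(c*f[0]-q*f[1])/1e3,p[1]+(q*f[0]+c*f[1])/1e3,f[2]/1e3])
f=lambda uv:least_squares(lambda g:np.array(proj(s,W((g[0],18,g[1]))))-uv,[-92,50]).x
print("foot old/new",f((308.8-.4,218.3-.4)),f((332.25-.45,221.25-.45)))
def tile(c,ctr,m,k,ticks,hw,hh):
    u,v=map(int,proj(c,W(ctr)));A=cv2.resize(c["color"][v-hh:v+hh,u-hw:u+hw],None,fx=k,fy=k,interpolation=cv2.INTER_CUBIC)
    for d in range(0,81,1):
        if not(d<3 or 57<=d): continue
        a,b=[np.array(proj(c,W((-92-d,)+e))) for e in ticks]
        g=lambda z:tuple(int(round((z[i]+.5-(u-hw,v-hh)[i])*k)) for i in(0,1))
        cv2.line(A,g(a),g(b),(0,0,255) if d in(60,0) else (0,255,0) if d==65 else (255,255,255),1)
    return A
A=tile(t,(-140,-48,52),0,20,((-66,52),(-74,52)),10,15)
B=tile(s,(-150,-48,60),0,20,((-48,72),(-48,80)),10,15)
cv2.imwrite("pics/c6.png",np.hstack([A,B]));
E
```

```text
foot old/new [-93.07962256  52.54887488] [-154.88136368   49.44832164]
```

View pics/c6.png

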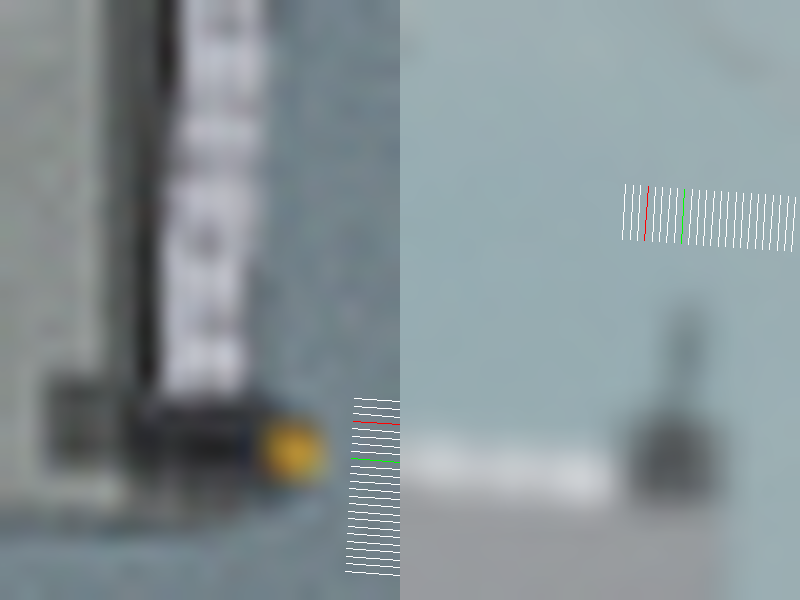

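The rider reads about 65 from above and 66.6 from the side. The side view reads about 1 mm too far on the paddle's own foot, so I take 65.5 mm. The rod is at about 61.5 mm, so I'll pull 4 mm more.

>>> jog_arm --pt "5 0 -2 0 0 0 0" --pt "5 0 -4 0 0 0 0" --pt "5 0 -4 0 0 0 0" --pt "5 0 -4 0 0 0 0" --pt "5 0 -4 0 0 0 0" --pt "5 0 -4 0 0 0 0"

```text
time: 11.25
ee_pos: [0.445, -0.0513, 0.1218]
eef_rot: [0.728, 0.686, 0.002, 0.002]
ft_force: [9.5, -0.1, 1.4]
width: 0.0114
gripper_force: 49.9
```

```bash
python3 rel.py -157.5 0 120; python3 - <<'E'
from h import *
import pickle
# shift of paddle between old and new side image, rows on paddle below gripper
s0=pickle.load(open("side2.pkl","rb"));s1=bot.camera("side")
x=[]
for c in(s0,s1):
    P=c["color"][196:212,322:345].astype(float);w=np.clip(P[:,:,2]-P[:,:,0],0,None);w[w<15]=0;x.append((w.sum(0)@np.arange(322,345))/w.sum())
print(x, "shift mm ~",(x[1]-x[0])*61.8/23.4)
E
```

```text
t 11.25 ee [ 0.445  -0.0513  0.1218] w 0.011411265273235988 ft [ 9.5 -0.1  1.4]
to target, tool mm [-0.4 -1.1  1.8]
tool x,y,z in feeder [[-0.0, 1.0, 0.006], [1.0, 0.0, -0.0], [-0.0, 0.006, -1.0]] j [-0.14  0.29  2.07  0.    0.77 -0.08]
[np.float64(332.55683805526405), np.float64(334.0172972972973)] shift mm ~ 3.8571103058827294
```

```bash
python3 -c "
from bench import bot
print(bot.finish_job())"
```

```text
the job is handed in; nothing more can be done
None
```

I handed the job in with all four knobs in the bin and the gate rod held at about 65 mm. I estimated the rider's fin at 65.5 mm from the camera images, and the verdict was not reported back.

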